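# Nest the cups and hold the clamp at the third click

## Task

Nest the two loose alloy cups, in either order, into the cup that already stands in the stack clamp, so that the three make one upright stack with every cup fully home. Then push the clamp's lever down exactly three clicks from its rest, so that the jaw's pad presses on the stack, and finish while still holding the lever bar there with the fingers: it springs back if let go, and must never go past a fourth click. Leave the glue bottle, tape roll, clear parts box and standing sleeve where they are.

Things in the scene. Friction and masses are not known exactly. Their poses are not given: they have to be found in the camera images.
- cup_a_collar (a point): Loose plain alloy stacking cup, upright on the bench, 58 mm high, 0.1 to 0.2 kg: a round collar 54 mm outside, 47 mm inside, 36 mm high, open at the top, on a tapered spigot 22 mm high (35 mm across at the foot, 42 at its top). This point: on the axis, 12 mm below the rim, 46 mm above the foot; z up. Grip the collar only, fingertips above its shoulder.
- cup_b_collar (a point): The second loose cup, the same as cup_a; same point and axes. Nested, a spigot drops into the bore of the cup below (2 mm of play all round) and the shoulder rests on that cup's rim, so each cup stands 36 mm above the one below.
- cup_base_collar (a point): The third such cup, already seated in the round socket of the clamp; same point and axes.
- seat (a point): Centre of the top of the bolted-down clamp's 80 x 80 mm socket block, 34 mm above the bench, on the stack's axis. x points from the stack to the sliding jaw, y away from the lever's side, z up. Collar points belong 24, 60 and 96 mm above it. A 44 mm wide fence, 126 mm high, stands 3.5 mm off the cups on -x, the open jaw's pad 28 mm off them on +x: grip cups across y.
- lever_hinge (a point): Point on the lever's hinge axis abreast of the middle of the bar, 157 mm above the bench, x +90, y -145 mm from the stack's axis in the clamp's axes. The hinge axis is the clamp's y. Axes as for seat.
- lever (a joint): Lever angle, rad: 0 at rest (bar up), grows as the bar goes down, stop at 0.88. A sprung pawl clicks over teeth at 0.1, 0.3, 0.5, 0.7; after the third click the lever belongs in the valley near 0.6. Pushing the bar takes 3 to 11 N: about 9 before each click, falling to about 4 after it, up again past the valley. A spring lifts it back to 0 when let go. The jaw follows and meets the stack at 0.45 to 0.5.
- lever_bar: Rubber-covered round bar at the lever's end, 18 mm thick, 60 mm long, level along the clamp's y, outboard of the lever, free to turn about itself like a crank grip; pinch it from above across the clamp's x or push down on it. Origin: its centre, 140 mm from lever_hinge toward the clamp's -x, at rest 0.30 rad above level; it goes round the hinge, 28 mm a click.
- pad (a joint): Sprung travel (m) of the jaw's rubber pad (44 mm wide, 60 mm high), which bears on the two upper cups' collars: 0 when it touches nothing, at most 0.022; about 0.005 on the full stack with the lever at 0.6. The jaw slides to the clamp's -x, 60 mm per rad of the lever.
- glue_mid (a point): Bystander: white dropper bottle of glue, 29 mm across, 80 mm high, upright; point half-way up.
- tape_mid (a point): Bystander: roll of tape, 100 mm across, 25 mm high, lying flat; point at its centre.
- parts_mid (a point): Bystander: small clear box of parts with a white lid, 57 x 77 x 41 mm; point at its centre.
- sleeve_mid (a point): Bystander: alloy sleeve standing on end, 14 mm across, 40 mm high; point half-way up.
There are look-alikes about, which are no part of the job. Leave any blue look-alike of the part that bears cup_b_collar alone.

How it is judged:
By the outcome, as a careful person would: the job done as asked, in the order asked, and still so for the second after the job is handed in, while the arm keeps its last pose, push and grip.
It also fails if it takes over 72 s, if anything falls off the work surface, if the arm or the gripper's body presses on something with over 40 N, if the wrist force passes 120 N, or if a joint passes its speed limit or range.

## Robot

A 6-joint arm with a two-finger parallel gripper is mounted at the origin on the work surface; the furniture and walls round the work are solid. World frame = base frame: x ahead of the robot, y to its left, z up, the work surface at z = 0. Lengths are in m, angles in rad, forces in N, time in s.
With the tool pointing down it reaches from about 0.275 to 0.85 m from the base axis. Payload 5.2 kg.
Tool frame: the origin (TCP) lies on the centre line of the jaws, within the pads' length; the fingertips stand 8 mm ahead of it and the grasp point (between the pads) lies 11 mm behind it; z points along the fingers, y is the line along which they close (so a half turn about z gives the same grasp; the last joint's range is limited). The gripper opens to 85 mm and grips with 20 to 120 N. Pads are 22 mm wide; open, the fingers measure 114 mm over their backs; the gripper's body (76 mm by 85 mm) begins 54 mm behind the grasp point. The pads swing forward as they close: fully open they stand 13 mm farther back than shut.
Start: joints at [-1.492, 0.259, 1.535, -0, 1.348, -0.203], TCP at [0.153, -0.528, 0.239] pointing down, gripper open.
Joint ranges: [-3.14, 3.14], [-0.91, 2.08], [0.19, 2.58], [-1.22, 4.36], [0.22, 2.71], [-3.12, 3.12]. Speed limits (rad/s): [2.57, 2.57, 3.14, 3.14, 3.14, 3.14].

## Interface

Orientations are given as [roll, pitch, yaw] about the fixed x, y, z axes, in that order (R = Rz(yaw) Ry(pitch) Rx(roll)).
In Python, from bench import r gives the robot as it stands.
- The arm moves only by the shell command python3 -m handwheel 'ROWS' [FORCE]. ROWS is a JSON object of lists of equal length, an entry for each row: "fingers": the finger opening in mm, from 0 to 85.4; "linear": the shift along the tool's x, y, z in mm, a list of three; "twist": the turn about the tool's z in rad. In form: {"fingers": [fingers, ...], "linear": [[dx, dy, dz], ...], "twist": [twist, ...]}. A call has 1 to 5 rows; each row is the pose to reach, as a shift and turn from the pose commanded when the call began, along the tool's axes at that moment; what a row does not reach only later rows make up. A row lasts 1/8 s, in which the tool goes at most 62.5 mm and 10.7 degrees, less where a joint would pass 70% of its speed; a pose out of reach is approached as far as the arm can. A call with a gripper value outside its range is refused whole. The fingers move at their own pace and stop on an object; FORCE is the grip in N (left out, the last holds). Time passes only in rows, so rows that repeat a pose let the fingers close. It gives the time, the measured TCP pose, the force, the opening and the grip force at its end, in the units of the state.
- r.observe(): the state, without advancing time (a new reading comes with each control period).
- r.read_camera(name): name is "scene" or "side" or "wrist"; returns the picture (480x640x3 uint8, red, green, blue); there is no depth.
- r.calibration(name): a dict with "K" (3x3 intrinsics, pixels), "T" (4x4, takes a point from camera to world coordinates). Camera axes: x right, y up, looking along -z (the intrinsics and any distortion apply to the point x, -y, -z); pixel columns grow to the right and rows downward; lengths in m; the calibration is good to about 2 mm. The wrist camera is an equidistant fisheye: a pixel r from the principal point sees the ray r / f radians off the axis. A picture is of the moment at which its call begins: read the wrist's pose just before it. calibration takes no time and is no camera call; for the wrist camera it gives the pose at the moment of the call.
- r.finish_job(): hands the job in; it is judged then, once.
Trained networks look in the newest picture that a camera, given by its name, has taken for a name from the list of things; names that differ only in an ending like _2 or _b are one class to them, and where a whole thing is asked for, a point or a joint stands for the part that bears it (a point fixed in the world has none). Each returns a list of dicts, best first, with "confidence" (0 to 1); they miss things now and then, are a little off and sometimes report something else, mostly with a low value. They report only what shows in the picture. A call takes as long as a camera call. They do not tell look-alikes from the thing itself.
- r.look_for(thing, camera): "bbox" ([left, top, width, height] in pixels, round what is visible of it).
The state is a dict: "t": time; "qpos": joint angles; "dq": joint speeds; "effort": joint torques, N m; "ee_pos": TCP position; "tool_rot": TCP orientation; "contact_force": force on the tool from outside, world axes, zero at the start; "moment": the same for the moment, N m; "finger_gap": opening from 0.0 (shut) to 1.0 (fully open); "grasp_force": force on a finger pad.
Only numpy, scipy, OpenCV 4.12 (cv2) and the standard library are available. Lean on these libraries where they do the work, as an engineer would, in place of code of your own. Each camera call takes 0.05 s, during which the arm holds its last target. There are 200 camera calls.

## Working session

There is one attempt and no reset: what is moved stays moved. The work goes in short steps, Python scripts to look and compute and a shell command to move; the robot and the scene stay as the last step left them, time stands still between calls to the robot, and variables do not carry over. Pictures are saved under pics/ and viewed, at most 10 in all, crops included, and the job is handed in when it is done.

```bash
ls; mkdir -p pics; python3 - <<'E'
from bench import r
import cv2,numpy as np
np.set_printoptions(precision=4,suppress=True)
o=r.observe(); print(o)
for c in ["scene","side","wrist"]:
    im=r.read_camera(c); cv2.imwrite(f"pics/{c}0.png",im[...,::-1])
    k=r.calibration(c); print(c,k)
    for th in ["cup_a_collar","seat","lever_bar","glue_mid","tape_mid","parts_mid","sleeve_mid","cup_base_collar","lever"]:
        try: print(th,[(d['bbox'],round(d['confidence'],2)) for d in r.look_for(th,c)])
        except Exception as e: print(th,e)
print(r.observe()['t'])
E
```

```text
pics
{'t': 0.0, 'qpos': array([-1.4918,  0.2594,  1.5361,  0.    ,  1.348 , -0.2028]), 'dq': array([ 0.0002, -0.0007,  0.0006, -0.0004,  0.0005, -0.0014]), 'effort': array([ -0.0024, -44.6027, -29.0573,  -0.0005,   0.0117,   0.    ]), 'ee_pos': array([ 0.1529, -0.5278,  0.2385]), 'tool_rot': array([-3.1398, -0.0004,  0.2818]), 'contact_force': array([0.1176, 0.919 , 0.3686]), 'moment': array([ 0.0112,  0.0539, -0.0126]), 'grasp_force': 0.0, 'finger_gap': 0.9981726552990163}
scene {'K': array([[507.1181,   0.    , 322.0805],
       [  0.    , 507.1181, 237.5988],
       [  0.    ,   0.    ,   1.    ]]), 'T': array([[-0.7574,  0.4345, -0.4874, -0.0677],
       [-0.6529, -0.5178,  0.5529,  0.7464],
       [-0.0121,  0.737 ,  0.6758,  1.0233],
       [ 0.    ,  0.    ,  0.    ,  1.    ]])}
cup_a_collar [([435.1, 211.4, 9.0, 19.0], 0.6)]
seat [([255.4, 189.0, 101.9, 108.7], 0.93)]
lever_bar [([339.5, 189.1, 17.5, 19.3], 0.59)]
glue_mid [([349.7, 298.0, 13.9, 27.2], 0.75)]
tape_mid [([220.3, 291.8, 39.6, 36.1], 0.93)]
parts_mid [([380.1, 183.1, 29.5, 24.9], 0.65), ([219.4, 292.3, 41.5, 33.
[... 809 characters left out ...]
8.8, 71.5, 35.8], 0.67), ([376.6, 261.4, 5.6, 9.7], 0.63)]
cup_base_collar [([297.5, 265.7, 18.2, 23.6], 0.57), ([358.6, 293.9, 11.4, 24.6], 0.39)]
lever [([269.7, 198.6, 71.3, 38.7], 0.86), ([345.2, 191.5, 24.7, 20.0], 0.53), ([401.6, 209.2, 18.7, 17.6], 0.32)]
wrist {'K': array([[371.6483,   0.    , 322.732 ],
       [  0.    , 371.6483, 244.3851],
       [  0.    ,   0.    ,   1.    ]]), 'T': array([[ 0.2782,  0.9196,  0.2774,  0.2237],
       [-0.9605,  0.2664,  0.0802, -0.5085],
       [-0.0001, -0.2887,  0.9574,  0.3738],
       [ 0.    ,  0.    ,  0.    ,  1.    ]])}
cup_a_collar []
seat []
lever_bar []
glue_mid []
tape_mid []
parts_mid []
sleeve_mid []
cup_base_collar []
lever []
1.5
```

```bash
python3 - <<'E'
import cv2,numpy as np
a=cv2.imread("pics/scene0.png")[160:360,200:460]; b=cv2.imread("pics/side0.png")[160:400,200:460]
a=cv2.resize(a,None,fx=3,fy=3,interpolation=cv2.INTER_CUBIC);cv2.imwrite("pics/s1.png",a)
b=cv2.resize(b,None,fx=2.5,fy=2.5,interpolation=cv2.INTER_CUBIC);cv2.imwrite("pics/s2.png",b)
E
```

```text
(no output)
```

View pics/s1.png

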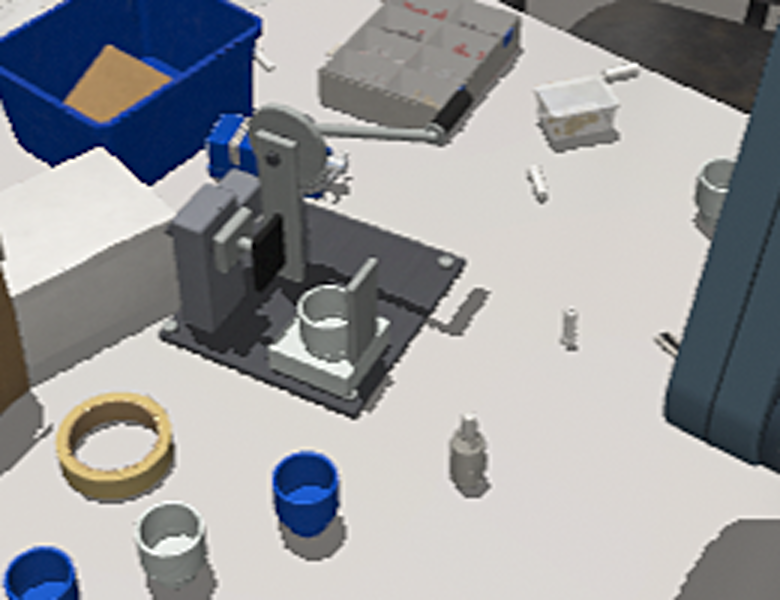

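View pics/s2.png

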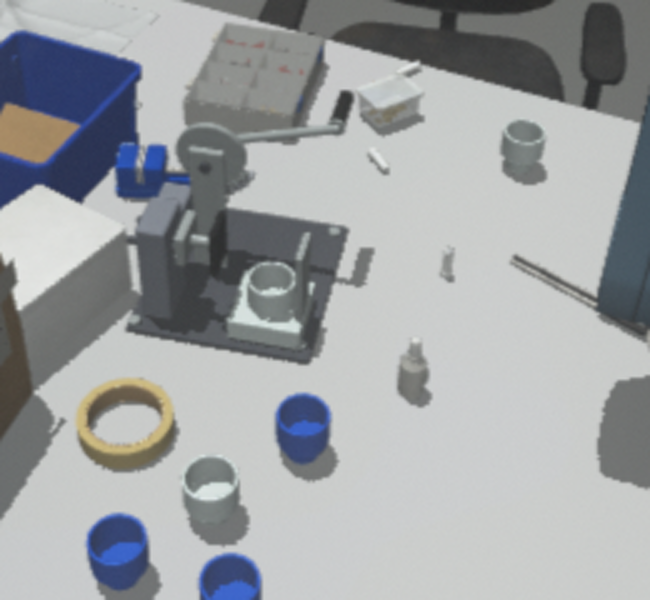

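```bash
cat > h.py <<'E'
from bench import r
import numpy as np,cv2
np.set_printoptions(precision=4,suppress=True)
def ray(c,u,v,k=None):
    k=k or r.calibration(c);K=k['K'];T=k['T']
    x,y=(u-K[0,2])/K[0,0],(v-K[1,2])/K[1,1]
    if c=='wrist':
        th=np.hypot(x,y); s=np.sin(th)/max(th,1e-9); d=np.array([x*s,-y*s,-np.cos(th)])
    else: d=np.array([x,-y,-1])
    return T[:3,3],T[:3,:3]@d
def onz(c,u,v,z,k=None):
    o,d=ray(c,u,v,k); return (o+d*(z-o[2])/d[2])
def proj(c,P,k=None):
    k=k or r.calibration(c);K=k['K'];T=k['T']
    p=T[:3,:3].T@(np.asarray(P)-T[:3,3]); p=np.array([p[0],-p[1],-p[2]])
    if c=='wrist':
        n=np.hypot(*p[:2]); th=np.arctan2(n,p[2]); q=p[:2]/n*th
    else: q=p[:2]/p[2]
    return q*K[0,0]+K[:2,2]
E
python3 - <<'E'
from h import *
A=[("A",.058,(257,335.7),(284.4,352)),("B",.058,None,(409.2,215.2)),("base",.07,(310,264),(308.4,273.2)),("bar",.198,(351,196.7),(337.2,204)),
("glue",.08,(356,299),(366,296)),("tape",.025,(238,307),(250,326)),("parts",.041,(392.5,192.5),(356,197)),("sleeve",.04,(390,264),(379,259)),
("blue1",.058,(302,318),(321.4,326)),("blue2",.058,(213.5,350),(247.5,373)),("hubdisc",.157,(290,213),(284,221)),("platecornerR",.01,(353,247),(338,252)),("plateF",.01,(318,298),(324.5,303)),("plateL",.01,(254,271.5),(251.5,291))]
for n,z,a,b in A: print(n,*[onz(c,*p,z)[:2] for c,p in (("scene",a),("side",b)) if p])
b=sum(onz(c,*p,.07)[:2] for c,p in (("scene",(310,264)),("side",(308.4,273.2))))/2
l=sum(onz(c,*p,.198)[:2] for c,p in (("scene",(351,196.7)),("side",(337.2,204))))/2
d=l-b; yaw=np.arctan2(d[1],d[0])-np.arctan2(-145,-43.7)
print(b,l,np.linalg.norm(d),np.hypot(145,43.7),"yaw",yaw)
E
```

```text
A [0.5238 0.3104] [0.5231 0.3169]
B [ 0.4144 -0.3153]
base [0.5771 0.0649] [0.5818 0.0698]
bar [ 0.5733 -0.0987] [ 0.5721 -0.0915]
glue [0.4055 0.0888] [0.409  0.0894]
tape [0.6456 0.2647] [0.6514 0.2635]
parts [ 0.6079 -0.3605] [ 0.6108 -0.356 ]
sleeve [ 0.4315 -0.0962] [ 0.4369 -0.0991]
blue1 [0.4788 0.2042] [0.4779 0.2102]
blue2 [0.5707 0.4021] [0.5704 0.4021]
hubdisc [0.6863 0.0191] [ 0.6936 -0.006 ]
platecornerR [ 0.5683 -0.1096] [ 0.568  -0.1062]
plateF [0.5186 0.1014] [0.5192 0.099 ]
plateL [0.7167 0.1432] [0.7194 0.1462]
[0.5794 0.0673] [ 0.5727 -0.0951] 0.16255999547998226 151.4420351157498 yaw 0.2514896984241437
```

```bash
python3 -m handwheel '{"fingers":[85,85,85,85,85],"linear":[[60,-26,0],[120,-51,0],[180,-77,0],[240,-102,20],[290,-124,40]],"twist":[0,0,0,0,0]}' 40; python3 -m handwheel '{"fingers":[85,85,85],"linear":[[20,-8,20],[20,-8,20],[20,-8,20]],"twist":[0,0,0]}'
python3 - <<'E'
from h import *
k=r.calibration('wrist');im=r.read_camera('wrist');cv2.imwrite("pics/w1.png",im[...,::-1])
print(r.observe()['ee_pos'],r.observe()['tool_rot'])
for d in r.look_for('cup_b_collar','wrist'): print(d)
print(proj('wrist',[.414,-.315,.058],k))
E
```

```text
t: 2.12
ee_pos: [0.3921, -0.3331, 0.2027]
tool_rot: [3.139, -0.001, 0.282]
contact_force: [0.4, -0.6, -0.2]
finger_gap: 0.998
grasp_force: 0.0
t: 2.5
ee_pos: [0.4073, -0.3215, 0.1828]
tool_rot: [3.141, 0.0, 0.282]
contact_force: [-0.4, 0.1, 0.0]
finger_gap: 0.994
grasp_force: 0.0
[ 0.4072 -0.322   0.1832] [ 3.1401 -0.0002  0.2809]
[315.55   226.9159]
```

View pics/w1.png

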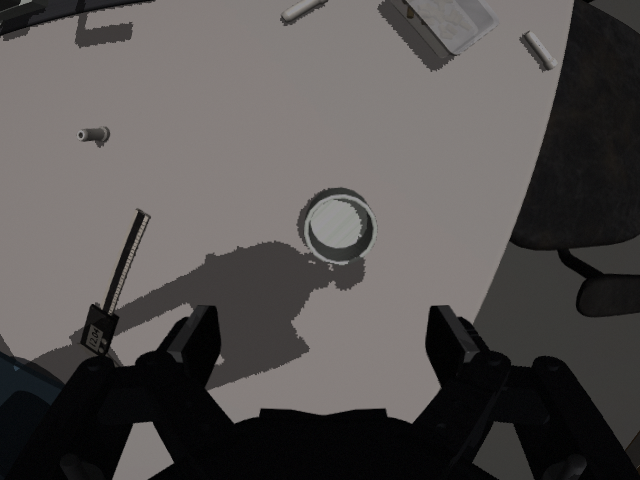

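```bash
cat >> h.py <<'E'
def totool(P,o=None):
    o=o or r.observe(); y=o['tool_rot'][2]; d=np.asarray(P)-o['ee_pos']
    return 1000*np.array([d[0]*np.cos(y)+d[1]*np.sin(y), d[0]*np.sin(y)-d[1]*np.cos(y), -d[2]])
E
python3 - <<'E'
from h import *
P=onz('wrist',341,229,.058); print(P)
P[2]=.038; print(totool(P))
g=cv2.cvtColor(cv2.imread('pics/w1.png'),cv2.COLOR_BGR2GRAY)[170:290,280:400]
_,b=cv2.threshold(g,0,255,cv2.THRESH_OTSU)
E
```

```text
[ 0.4174 -0.3338  0.058 ]
[  6.7106  14.034  145.2401]
```

```bash
python3 -m handwheel '{"fingers":[85,85,85,85],"linear":[[6,14,60],[6,14,85],[6,14,85],[6,14,85]],"twist":[0,0,0,0]}'
python3 - <<'E'
from h import *
k=r.calibration('wrist');im=r.read_camera('wrist');cv2.imwrite("pics/w2.png",im[...,::-1])
print(r.observe()['ee_pos'])
print(proj('wrist',[.4174,-.3338,.058],k))
E
```

```text
t: 3.1
ee_pos: [0.4173, -0.3339, 0.0988]
tool_rot: [3.139, -0.001, 0.281]
contact_force: [-0.0, 0.0, 0.2]
finger_gap: 0.994
grasp_force: 0.0
[ 0.4176 -0.334   0.0991]
[321.0372 282.7734]
```

View pics/w2.png

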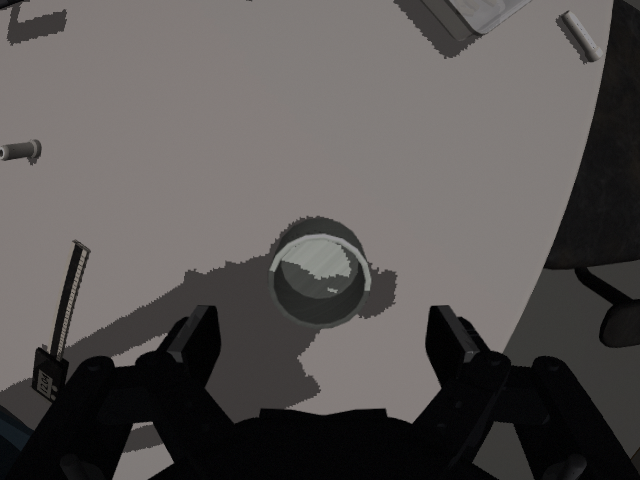

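```bash
python3 -m handwheel '{"fingers":[85,85,50,50,50],"linear":[[1,0,40],[1,0,61],[1,0,61],[1,0,61],[1,0,61]],"twist":[0,0,0,0,0]}' 50;python3 -m handwheel '{"fingers":[45,45,45,45],"linear":[[0,0,0],[0,0,0],[0,0,0],[0,0,-5]],"twist":[0,0,0,0]}' 50
```

```text
t: 3.78
ee_pos: [0.419, -0.3333, 0.0383]
tool_rot: [3.138, -0.001, 0.282]
contact_force: [-0.9, 0.9, 5.4]
finger_gap: 0.619
grasp_force: 53.0
t: 4.28
ee_pos: [0.4182, -0.3325, 0.0421]
tool_rot: [3.141, -0.0, 0.282]
contact_force: [-0.1, 0.5, -1.1]
finger_gap: 0.616
grasp_force: 52.6
```

```bash
python3 -m handwheel '{"fingers":[45,45,45,45,45],"linear":[[0,0,-50],[0,0,-110],[0,0,-170],[20,-30,-214],[45,-80,-214]],"twist":[0,0,0,0,0]}' 50;python3 -m handwheel '{"fingers":[45,45,45,45,45],"linear":[[29,-53,0],[57,-106,0],[86,-159,0],[110,-212,0],[130,-264,0]],"twist":[0,0,0,0,0]}'
python3 -m handwheel '{"fingers":[45,45],"linear":[[0,0,0],[0,0,0]],"twist":[0,0]}'
python3 - <<'E'
from h import *
k=r.calibration('wrist');im=r.read_camera('wrist');cv2.imwrite("pics/w3.png",im[...,::-1]);np.savez('w3.npz',**k)
print(r.observe()['ee_pos'],r.observe()['t'])
print(proj('wrist',[.5794,.0673,.07],k),proj('wrist',[.5727,-.0951,.198],k),proj('wrist',[.571,-.084,.198],k))
E
```

```text
t: 4.9
ee_pos: [0.4409, -0.2447, 0.26]
tool_rot: [3.133, -0.005, 0.279]
contact_force: [1.0, 0.3, -2.3]
finger_gap: 0.617
grasp_force: 53.5
t: 5.52
ee_pos: [0.4904, 0.0488, 0.2557]
tool_rot: [3.141, -0.001, 0.282]
contact_force: [1.7, -0.6, -1.8]
finger_gap: 0.617
grasp_force: 53.5
t: 5.78
ee_pos: [0.4903, 0.0468, 0.2555]
tool_rot: [3.141, 0.0, 0.283]
contact_force: [-0.3, 0.2, -1.6]
finger_gap: 0.62
grasp_force: 53.5
[0.4904 0.0461 0.2554] 5.825
[328.0254 114.7114] [577.0135 207.5037] [564.1615 204.4238]
```

View pics/w3.png

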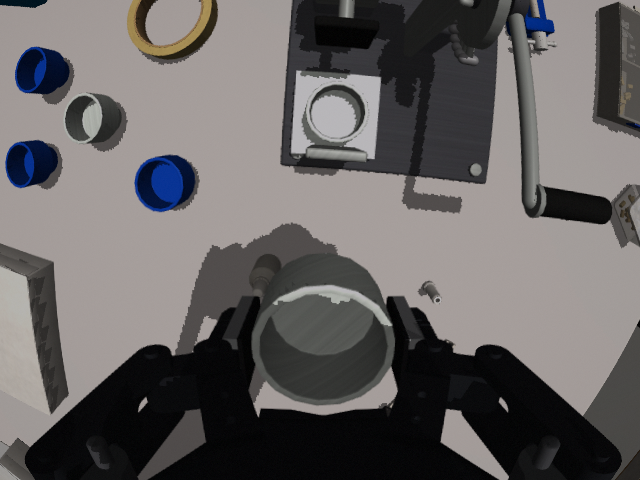

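```bash
python3 - <<'E'
from h import *
k=dict(np.load('w3.npz'))
f=lambda u,v,z:onz('wrist',u,v,z,k)
b=f(338,112,.07);print('base',b);l=f(577,205,.198);print('bar',l, 'ends',f(540,200,.198),f(612,206,.198))
print('A',f(90,118,.058))
p=[f(282,164,.012),f(485,183,.012),f(291,1,.012)];print(p)
print('yaws',np.arctan2(-(p[1]-p[0])[0],(p[1]-p[0])[1])+np.pi*0, np.arctan2(*(p[2]-p[0])[1::-1]))
q=f(375,160,.034),f(380,77,.034),f(296,71,.034); e=q[2]-q[1]; print('block',np.linalg.norm(e),np.arctan2(e[1],e[0])-np.pi/2)
d=(l-b)[:2];print('yaw bar',np.linalg.norm(d),np.arctan2(d[1],d[0])-np.arctan2(-145,-43.7))
h=f(322.5,345,.2555+.020);print('inhand',totool(h),'base rel',totool(b))
print('fence',f(305,152,.126),f(368,155,.126))
E
```

```text
base [0.5841 0.0599 0.07  ]
bar [ 0.5741 -0.0944  0.198 ] ends [ 0.5674 -0.065   0.198 ] [ 0.5842 -0.1257  0.198 ]
A [0.5269 0.3004 0.058 ]
[array([0.5218, 0.0983, 0.012 ]), array([ 0.5678, -0.1154,  0.012 ]), array([0.6899, 0.1376, 0.012 ])]
yaws -2.9295649888556983 0.22980926063442814
block 0.07934570236128788 0.22110055220978597
yaw bar 0.15457134525653315 0.22851492564327058
inhand [  1.1404  -0.1175 -20.0781] base rel [ 93.8099  12.8124 185.4219]
fence [0.5462 0.0753 0.126 ] [0.5569 0.0321 0.126 ]
```

```bash
python3 -m handwheel '{"fingers":[45,45,45,45],"linear":[[20,7,20],[34,11,50],[34,11,50],[34,11,50]],"twist":[0.03,0.058,0.058,0.058]}'
python3 - <<'E'
from h import *
k=r.calibration('wrist');im=r.read_camera('wrist');cv2.imwrite("pics/w4.png",im[...,::-1]);np.savez('w4.npz',**k)
o=r.observe();print(o['ee_pos'],o['tool_rot'])
print(proj('wrist',[.5841,.0599,.07],k))
E
```

```text
t: 6.32
ee_pos: [0.5261, 0.0446, 0.206]
tool_rot: [3.141, 0.0, 0.223]
contact_force: [0.3, -0.1, -1.6]
finger_gap: 0.618
grasp_force: 53.6
[0.5264 0.0449 0.2064] [ 3.1411 -0.0011  0.2229]
[318.865  154.0815]
```

View pics/w4.png

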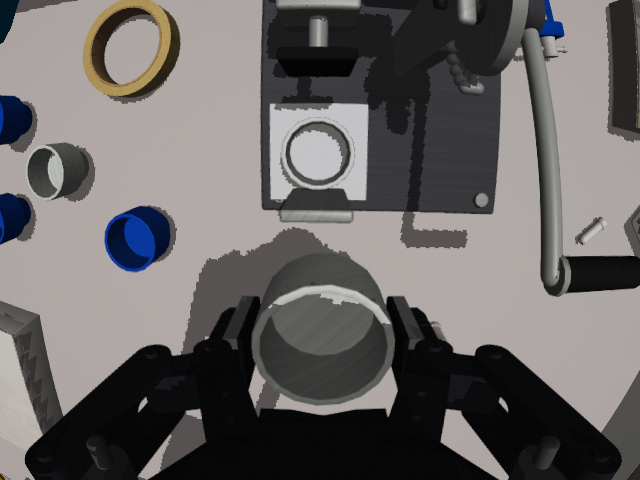

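```bash
python3 - <<'E'
from h import *
k=dict(np.load('w4.npz'));b=onz('wrist',318,153.5,.07,k);print(b);b[2]=.086;print(totool(b)-[1.1,-.1,0])
o,T=k['T'][:3,3],0
print(totool(onz('wrist',322.5,345,.2264,k)))
E
```

```text
[0.5844 0.0606 0.07  ]
[ 58.9711  -2.4259 120.4313]
[  1.0755   0.7844 -19.9687]
```

```bash
python3 -m handwheel '{"fingers":[45,45,45,45,45],"linear":[[40,-2,0],[59,-2.7,15],[59,-2.7,60],[59,-2.7,88],[59,-2.7,88]],"twist":[0,0,0,0,0]}'
python3 -m handwheel '{"fingers":[45,45,45,45],"linear":[[0,0,0],[0,0,10],[0,0,18],[0,0,24]],"twist":[0,0,0,0]}'
```

```text
t: 7.0
ee_pos: [0.5833, 0.0613, 0.1167]
tool_rot: [-3.141, -0.0, 0.224]
contact_force: [1.2, 0.2, -1.5]
finger_gap: 0.612
grasp_force: 53.6
t: 7.5
ee_pos: [0.5833, 0.0614, 0.093]
tool_rot: [3.142, -0.001, 0.224]
contact_force: [1.2, 0.6, -0.8]
finger_gap: 0.617
grasp_force: 53.7
```

```bash
python3 -m handwheel '{"fingers":[45,45,45,45],"linear":[[0,0,4],[0,0,7],[0,0,8.5],[0,0,8.5]],"twist":[0,0,0,0]}'
```

```text
t: 8.0
ee_pos: [0.5839, 0.0615, 0.0864]
tool_rot: [3.141, -0.002, 0.224]
contact_force: [-0.6, 0.9, 8.0]
finger_gap: 0.619
grasp_force: 54.3
```

```bash
python3 -m handwheel '{"fingers":[85,85,85,85,85],"linear":[[0,0,-1],[0,0,-1],[0,0,-1],[0,0,-40],[0,0,-90]],"twist":[0,0,0,0,0]}'
python3 -m handwheel '{"fingers":[85,85,85],"linear":[[-10,0,-5],[-30,0,-10],[-30,0,-10]],"twist":[0,0,0]}'
python3 - <<'E'
from h import *
k=r.calibration('wrist');im=r.read_camera('wrist');cv2.imwrite("pics/w5.png",im[...,::-1]);np.savez('w5.npz',**k)
o=r.observe();print(o['ee_pos'],o['tool_rot'])
for x in ([.584,.0605,.106],[.5269,.3004,.058],[.5741,-.0944,.198]): print(proj('wrist',x,k))
print(totool([.5269,.3004,.15]))
E
```

```text
t: 8.62
ee_pos: [0.5819, 0.0614, 0.1741]
tool_rot: [-3.14, 0.004, 0.224]
contact_force: [0.7, 0.5, 0.8]
finger_gap: 0.993
grasp_force: 0.0
t: 9.0
ee_pos: [0.5525, 0.0547, 0.1844]
tool_rot: [-3.141, 0.001, 0.223]
contact_force: [0.9, 0.0, 0.0]
finger_gap: 0.994
grasp_force: 0.0
[0.5533 0.0548 0.1843] [-3.1412  0.0007  0.2234]
[323.9148 206.8193]
[ 43.8744 206.4498]
[620.6489 337.8801]
[  28.6865 -245.3755   34.2787]
```

View pics/w5.png

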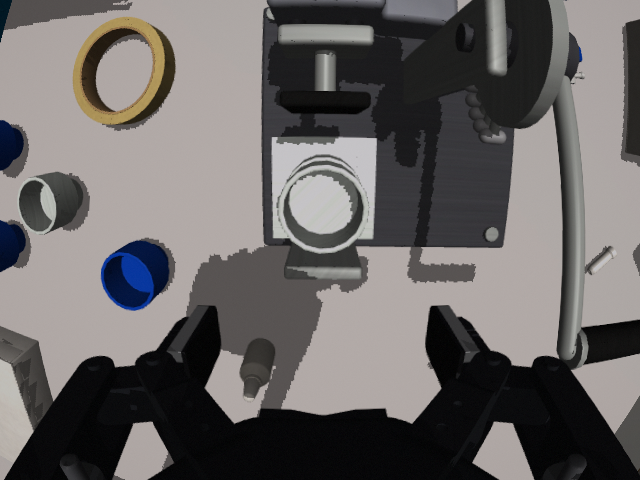

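```bash
python3 -m handwheel '{"fingers":[85,85,85,85,85],"linear":[[0,-60,0],[7,-120,0],[14,-180,0],[29,-240,20],[29,-245,34]],"twist":[0,0,0,0,0]}'
python3 -m handwheel '{"fingers":[85,85],"linear":[[0,0,0],[0,0,0]],"twist":[0,0]}'
python3 - <<'E'
from h import *
k=r.calibration('wrist');im=r.read_camera('wrist');cv2.imwrite("pics/w6.png",im[...,::-1]);np.savez('w6.npz',**k)
o=r.observe();print(o['ee_pos'],o['tool_rot'])
print(proj('wrist',[.5269,.3004,.058],k))
E
```

```text
t: 9.68
ee_pos: [0.5271, 0.304, 0.149]
tool_rot: [-3.141, 0.001, 0.228]
contact_force: [0.2, -0.7, -0.7]
finger_gap: 0.996
grasp_force: 0.0
t: 9.93
ee_pos: [0.5283, 0.2988, 0.1508]
tool_rot: [3.141, 0.0, 0.222]
contact_force: [0.6, -1.2, 1.0]
finger_gap: 0.995
grasp_force: 0.0
[0.5286 0.2987 0.1513] [ 3.1413 -0.0006  0.222 ]
[318.7797 253.1604]
```

View pics/w6.png

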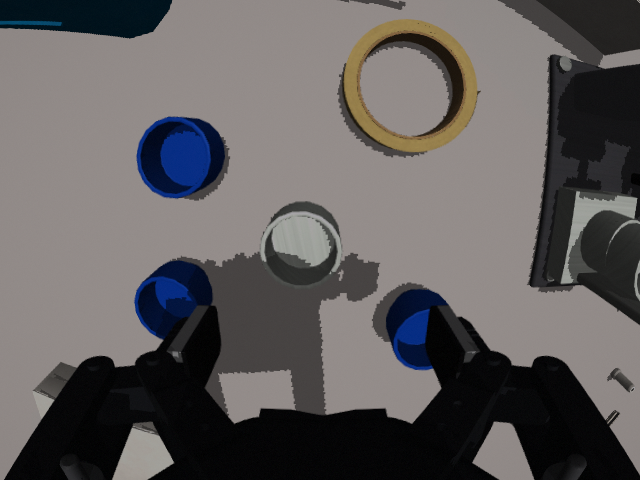

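```bash
python3 - <<'E'
from h import *
k=dict(np.load('w6.npz'));a=onz('wrist',301,247.5,.058,k);print(a);a[2]=.038;print(totool(a))
for u,v in ((173,300),(422,330),(180,157)):
    p=onz('wrist',u,v,.058,k);print(totool(p)-totool(a))
E
```

```text
[0.5281 0.3123 0.058 ]
[  2.5071 -13.3787 113.2532]
[-39.5267 -93.1787 -20.    ]
[-62.1603  85.3282 -20.    ]
[ 60.1965 -77.0297 -20.    ]
```

```bash
python3 -m handwheel '{"fingers":[74,74,74,74,74],"linear":[[2.5,-13.4,30],[2.5,-13.4,75],[2.5,-13.4,113],[2.5,-13.4,113],[2.5,-13.4,113]],"twist":[0,0,0,0,0]}' 50;python3 -m handwheel '{"fingers":[45,45,45,45,45],"linear":[[0,0,0],[0,0,0],[0,0,0],[0,0,0],[0,0,-5]],"twist":[0,0,0,0,0]}' 50
```

```text
t: 10.6
ee_pos: [0.5289, 0.3134, 0.0397]
tool_rot: [-3.141, -0.003, 0.223]
contact_force: [-0.2, -0.4, 0.6]
finger_gap: 0.865
grasp_force: 0.0
t: 11.22
ee_pos: [0.5277, 0.3139, 0.0442]
tool_rot: [-3.141, -0.002, 0.224]
contact_force: [-0.3, 0.1, -1.7]
finger_gap: 0.618
grasp_force: 52.4
```

```bash
python3 -m handwheel '{"fingers":[45,45,45,45,45],"linear":[[0,0,-60],[0,0,-120],[-10,20,-178],[-20,60,-191],[-30,120,-191]],"twist":[0,0,0,0,0]}';python3 -m handwheel '{"fingers":[45,45,45,45,45],"linear":[[-15,60,0],[-27,115,0],[-31,140,0],[-31,140,0],[-31,140,0]],"twist":[0,0,0,0,0]}'
python3 - <<'E'
from h import *
k=r.calibration('wrist');im=r.read_camera('wrist');cv2.imwrite("pics/w7.png",im[...,::-1]);np.savez('w7.npz',**k)
o=r.observe();print(o['ee_pos'],o['tool_rot'])
print(proj('wrist',[.584,.0605,.106],k),proj('wrist',[.5741,-.0944,.198],k))
E
```

```text
t: 11.85
ee_pos: [0.5252, 0.1903, 0.2368]
tool_rot: [3.142, -0.006, 0.227]
contact_force: [1.1, -0.6, -1.7]
finger_gap: 0.613
grasp_force: 53.3
t: 12.48
ee_pos: [0.5253, 0.0473, 0.2342]
tool_rot: [-3.141, -0.001, 0.224]
contact_force: [-0.1, -0.1, -2.0]
finger_gap: 0.613
grasp_force: 53.3
[0.5253 0.0477 0.2341] [-3.1412 -0.0004  0.2247]
[322.0833 154.4259] [578.9405 254.1615]
```

View pics/w7.png

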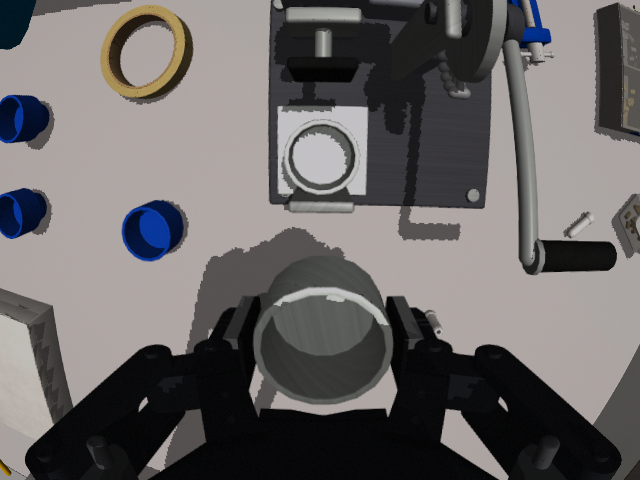

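```bash
python3 -m handwheel '{"fingers":[45,45,45,45,45],"linear":[[40,0,5],[59.3,-0.3,20],[59.3,-0.3,60],[59.3,-0.3,82],[59.3,-0.3,82]],"twist":[0,0,0,0,0]}'
python3 -m handwheel '{"fingers":[45,45,45,45],"linear":[[0,0,0],[0,0,10],[0,0,18],[0,0,24]],"twist":[0,0,0,0]}'
```

```text
t: 13.15
ee_pos: [0.5816, 0.0617, 0.1498]
tool_rot: [-3.14, 0.005, 0.226]
contact_force: [0.6, -0.6, -1.4]
finger_gap: 0.609
grasp_force: 53.3
t: 13.65
ee_pos: [0.5853, 0.0601, 0.1286]
tool_rot: [3.141, -0.005, 0.223]
contact_force: [5.6, 1.8, 2.0]
finger_gap: 0.614
grasp_force: 53.6
```

```bash
python3 -m handwheel '{"fingers":[45,45,45,45,45],"linear":[[1.2,0,0],[1.2,0,3],[1.2,0,6],[1.2,0,8],[1.2,0,8]],"twist":[0,0,0,0,0]}'
```

```text
t: 14.28
ee_pos: [0.5856, 0.0604, 0.1244]
tool_rot: [3.14, -0.005, 0.224]
contact_force: [-4.6, 0.4, 27.2]
finger_gap: 0.61
grasp_force: 56.0
```

```bash
python3 -m handwheel '{"fingers":[45,45,45],"linear":[[-0.7,0,-3],[-0.7,0,-3],[-0.7,0,-3]],"twist":[0,0,0]}';python3 -m handwheel '{"fingers":[45,45,45],"linear":[[0,0,1.5],[0,0,1.5],[0,0,1.5]],"twist":[0,0,0]}'
```

```text
t: 14.65
ee_pos: [0.5853, 0.0603, 0.1245]
tool_rot: [3.141, -0.004, 0.224]
contact_force: [2.6, 1.5, 9.5]
finger_gap: 0.615
grasp_force: 54.2
t: 15.02
ee_pos: [0.5854, 0.0604, 0.1244]
tool_rot: [3.141, -0.005, 0.224]
contact_force: [0.5, 1.8, 17.3]
finger_gap: 0.615
grasp_force: 55.1
```

```bash
python3 -m handwheel '{"fingers":[85,85,85,85,85],"linear":[[0,0,-2],[0,0,-2],[0,0,-2],[0,0,-40],[-15,0,-90]],"twist":[0,0,0,0,0]}'
python3 -m handwheel '{"fingers":[85,85,85],"linear":[[-30,0,-10],[-30,0,-10],[-30,0,-10]],"twist":[0,0,0]}'
python3 - <<'E'
from h import *
k=r.calibration('wrist');im=r.read_camera('wrist');cv2.imwrite("pics/w8.png",im[...,::-1]);np.savez('w8.npz',**k)
o=r.observe();print(o['ee_pos'],o['tool_rot'])
c=np.array([.5842,.0605])
for z in (.142,.146): 
    print(proj('wrist',[*c,z],k))
    t=np.linspace(0,6.28,60);q=np.array([proj('wrist',[c[0]+.027*np.cos(a),c[1]+.027*np.sin(a),z],k) for a in t]);print(q.min(0),q.max(0))
print(proj('wrist',[.574,-.0925,.198],k),totool([.574,-.0925,.26]))
E
```

```text
t: 15.65
ee_pos: [0.5682, 0.0569, 0.2101]
tool_rot: [-3.14, 0.004, 0.224]
contact_force: [0.7, -0.1, 0.2]
finger_gap: 1.002
grasp_force: 0.0
t: 16.02
ee_pos: [0.5398, 0.0502, 0.2207]
tool_rot: [-3.141, 0.001, 0.224]
contact_force: [0.6, -0.5, -0.7]
finger_gap: 0.997
grasp_force: 0.0
[0.5399 0.0503 0.2204] [-3.1411  0.0012  0.2236]
[321.3683 183.7812]
[274.7614 136.9698] [368.0101 229.0666]
[321.3397 184.6988]
[273.8739 137.0027] [368.8454 230.7841]
[584.4136 286.1823] [  1.5552 146.7649 -39.6303]
```

View pics/w8.png

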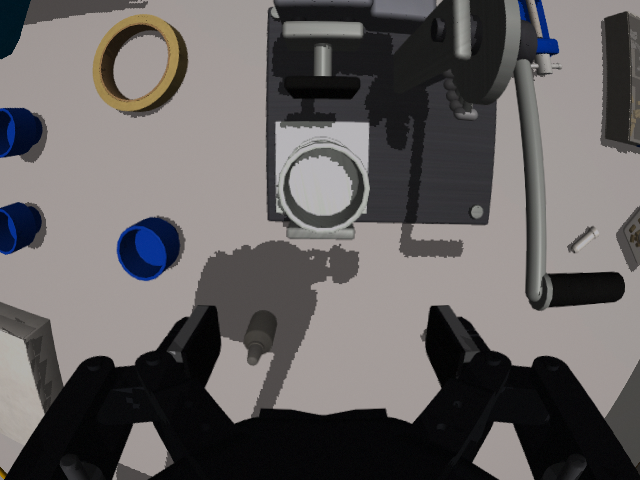

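```bash
python3 -m handwheel '{"fingers":[60,60,60,60,60],"linear":[[0,10,-40],[0,50,-45],[0,100,-45],[0,147,-45],[0,147.5,-45]],"twist":[-0.18,-0.36,-0.54,-0.72,-0.9]}' 60
python3 -m handwheel '{"fingers":[60,60,60,60,60],"linear":[[0,0,0],[0,0,0],[0,0,0],[0,0,0],[0,0,0]],"twist":[-0.18,-0.36,-0.54,-0.671,-0.671]}'
python3 - <<'E'
from h import *
k=r.calibration('wrist');im=r.read_camera('wrist');cv2.imwrite("pics/w9.png",im[...,::-1])
print(totool([.573,-.0935,.187]),proj('wrist',[.573,-.0935,.198],k),proj('wrist',[.5664,-.064,.198],k),proj('wrist',[.58,-.123,.198],k))
print(r.look_for('lever_bar','wrist'))
g=im.max(2)
# dark bar mask in a window round the prediction
u,v=proj('wrist',[.573,-.0935,.198],k).astype(int)
n,l,s,c=cv2.connectedComponentsWithStats((g<45).astype(np.uint8))
for i in range(1,n):
    if s[i,4]>400: print(s[i],c[i])
E
```

```text
t: 16.7
ee_pos: [0.5735, -0.0971, 0.2644]
tool_rot: [-3.14, 0.001, 1.126]
contact_force: [0.1, 1.0, -0.6]
finger_gap: 0.701
grasp_force: 0.0
t: 17.32
ee_pos: [0.5729, -0.0935, 0.265]
tool_rot: [-3.14, -0.001, 1.794]
contact_force: [-0.1, -0.7, -0.4]
finger_gap: 0.701
grasp_force: 0.0
[ 0.005   0.1896 78.2126] [323.3029 264.5781] [323.4842 213.0961] [323.7748 311.5473]
[{'bbox': [437.7, 18.0, 52.3, 65.2], 'confidence': 0.27}]
[  0   8  22 138 686] [ 9.3338 64.0262]
[  314    17   237   164 11612] [449.5589  99.94  ]
[315  33  14  67 680] [321.875   60.2691]
[459 145  94  24 541] [495.8466 156.5434]
[ 34 150 111  74 973] [ 76.1768 182.5766]
[ 541  160   99  197 8993] [593.4142 243.81  ]
[ 309  212   32   99 2908] [323.7218 260.4178]
[616 286  24  48 646] [631.7353 308.9799]
[   19   298   608   182 56491] [322.5096 418.3354]
```

```bash
python3 -m handwheel '{"fingers":[60,60,60,60,60],"linear":[[0,0,40],[0,0,65],[0,0,78],[0,0,78],[0,0,78]],"twist":[0,0,0,0,0]}' 60
python3 -m handwheel '{"fingers":[5,5,5,5,5],"linear":[[0,0,0],[0,0,0],[0,0,0],[0,0,0],[0,0,0]],"twist":[0,0,0,0,0]}' 60
```

```text
t: 18.05
ee_pos: [0.5733, -0.0938, 0.1894]
tool_rot: [3.14, 0.001, 1.794]
contact_force: [0.7, -0.8, 0.5]
finger_gap: 0.704
grasp_force: 0.0
t: 18.68
ee_pos: [0.5732, -0.0937, 0.189]
tool_rot: [3.14, 0.001, 1.795]
contact_force: [1.3, 0.6, 4.9]
finger_gap: 0.188
grasp_force: 58.5
```

```bash
python3 -m handwheel '{"fingers":[5,5,5,5,5],"linear":[[0,-1.8,6.8],[0,-3.4,13.6],[0,-4.6,20.5],[0,-5.6,27.4],[0,-5.6,27.4]],"twist":[0,0,0,0,0]}' 60
python3 -m handwheel '{"fingers":[5,5,5,5,5],"linear":[[0,-0.4,7],[0,-0.7,14],[0,-0.4,21],[0,0,28],[0,0,28]],"twist":[0,0,0,0,0]}'
```

```text
t: 19.3
ee_pos: [0.5678, -0.0948, 0.1616]
tool_rot: [3.14, 0.001, 1.795]
contact_force: [1.6, 1.0, 7.0]
finger_gap: 0.191
grasp_force: 58.9
t: 19.92
ee_pos: [0.5678, -0.0949, 0.1336]
tool_rot: [3.14, 0.001, 1.795]
contact_force: [1.2, 1.3, 7.0]
finger_gap: 0.185
grasp_force: 58.9
```

```bash
python3 -m handwheel '{"fingers":[5,5,5,5,5],"linear":[[0,1,7],[0,2.2,13.8],[0,3.8,20.6],[0,5.6,27.4],[0,5.6,27.4]],"twist":[0,0,0,0,0]}'
python3 -m handwheel '{"fingers":[5,5],"linear":[[0,0,0],[0,0,0]],"twist":[0,0]}'
python3 - <<'E'
from h import *
im=r.read_camera('scene');cv2.imwrite("pics/e.png",im[...,::-1]);o=r.observe();b=o['ee_pos'][2]+.0094;print(o['ee_pos'],o['contact_force'],'theta',.3-np.arcsin((b-.157)/.14))
k=r.calibration('scene');c=np.array([.5842,.0605])
print(proj('scene',[*c,.142],k))
E
```

```text
t: 20.55
ee_pos: [0.5732, -0.0937, 0.1063]
tool_rot: [3.14, 0.001, 1.795]
contact_force: [-0.2, 1.1, 9.5]
finger_gap: 0.187
grasp_force: 59.0
t: 20.8
ee_pos: [0.5731, -0.0936, 0.1065]
tool_rot: [3.14, 0.001, 1.795]
contact_force: [-0.1, 1.7, 7.5]
finger_gap: 0.189
grasp_force: 59.0
[ 0.5731 -0.0937  0.1066] [0.2131 1.0409 8.6416] theta 0.5974753212496421
[308.2549 241.9543]
```

```bash
python3 -c "
from bench import r
print(r.finish_job())"
```

```text
the job is handed in; nothing more can be done
None
```

The job is handed in at about 21 s: both loose alloy cups are nested in the clamp's cup and the fingers still hold the lever bar near 0.60 rad, three clicks down. That angle is worked out from the tool's height, and I did not check with a camera that the pad presses on the stack.

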